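# Weigh the glass jar, pack the weighed canister

### The job

The tall canister on the spring scale has been weighed: stand it upright in the free corner of the woven basket, packed in beside the three things already there, down on the basket's floor. Then weigh the glass jar from the round board: set it down gently on the empty pan, upright and centred, and leave it standing there to be read. Do not drop either of them or push the pan down to its stop, and leave the other things on the counter and the board where they are.

Things in the scene. Friction and masses are not known exactly. Their poses are not given: they have to be found in the camera images.
- tall_canister: Clear plastic storage canister with a black lid flush with its sides and cream-coloured contents: upright block 80 (its x) x 58 (its y) x 170 mm high, rigid, 0.4 to 0.7 kg. Starts standing on the scale's pan, up to 20 mm off its centre in x and y, at any yaw. Origin: centre of its underside; z up. Grip it across the 58 mm.
- basket: Woven tan open basket, fixed, at any yaw: 190 (x) x 158 (y) x 80 mm high outside, walls and floor 6 mm, inside 178 x 146 mm. Origin: centre of its underside. Quarter centres at x = +-44.5, y = +-36.5 mm: three hold a thing (within 3 mm, at most 100 mm tall); the +x +y quarter is free and leaves the tall canister about 6 mm each side if its 80 mm side lies along the basket's x.
- free_space (a point): Middle of the free quarter of the basket, on the inner floor (basket frame x = +42.5, y = +36.8, z = 6 mm): where the middle of the canister's underside should stand. Axes as the basket's.
- soup_can: Tin can with a cream label, 66 mm diameter, 100 mm high, in the basket. Origin: centre of its underside.
- jam_jar: Dark red jam jar with a white lid, 68 mm diameter, 94 mm high, in the basket. Origin: centre of its underside.
- low_canister: Low clear canister with a black lid, 74 (x) x 64 (y) x 88 mm high, in the basket. Origin: centre of its underside.
- pan (a joint): How far the scale's pan is pressed down, in m: 0 when empty (pan top 135 mm above the counter), grows downwards; spring of 900 N/m, damped, sinking 4 to 9 mm under the canister or the jar; hard stop at 0.016 (16 mm).
- pan_centre (a point): Centre of the top face of the scale's steel pan: a flat round plate, 180 mm diameter, no rim; it sinks with the pan. The scale is a white kitchen scale with a round slanted dial, fixed to the counter, 105 mm high under the pan; the dial sticks out about 15 mm beyond the pan, below it. x points towards the dial, z up.
- glass_jar: Glass storage jar with brown contents and a clamped black lid with a round knob: body 100 mm diameter up to 92 mm, lid 95 mm diameter from 92 to 104 mm, knob 32 mm diameter from 104 to 140 mm above its underside; 0.5 to 0.82 kg. Take it by the knob. Starts standing on the round board. Origin: centre of its underside; z up.
- jar_knob (a point): On the axis of the glass jar's knob, 127 mm above its underside (13 mm below the top of the knob).
- board: Round wooden board, 250 mm diameter, 12 mm thick, fixed flat on the counter, turned at any angle. Origin: centre of its underside. In its frame the jar stands near (-40, -40), the oil bottle near (55, -40), the pepper mill near (-40, 65) and the spice tin near (45, 45) mm.
- oil_bottle: Green glass bottle with black cap, 60 mm diameter, 220 mm high (shoulder at 136 mm; above 163 mm a neck and cap, 28 mm diameter), on the board with its axis about 95 mm from the jar's: its neck stands higher than the jar's knob and can be in the way of a gripper's body. Origin: centre of its underside.
- pepper_mill: Dark wooden pepper mill, 54 mm diameter at the foot, 46 mm at the head, 220 mm high, on the board with its axis about 105 mm from the jar's, at about a right angle from the bottle as seen from the jar. Origin: centre of its underside.
- spice_tin: Small tin with a paper label, 44 mm diameter, 70 mm high, on the board. Origin: centre of its underside.
- tomato_can: Tin can with a red-brown label, 74 mm diameter, 110 mm high, standing on the counter near the robot. Origin: centre of its underside.
- tuna_can: Flat tin can, 84 mm diameter, 42 mm high, on the counter near the robot. Origin: centre of its underside.
- punnet: White fruit punnet with berries, 110 x 85 x 55 mm, on the counter's far left. Origin: centre of its underside.
- honey_jar: Honey jar with a yellow lid, 70 mm diameter, 85 mm high, on the counter's far right. Origin: centre of its underside.

How it is judged:
By the outcome, as a careful person would: the job done as asked, in the order asked, and still so for the second after the job is handed in, with the robot touching nothing.
It also fails if it takes over 61 s, if anything falls off the work surface, if the arm or the gripper's body presses on something with over 40 N, if the wrist force passes 120 N, or if a joint passes its speed limit or range.

### The arm

A 7-joint arm with a two-finger parallel gripper is mounted at the origin on the work surface. World frame = base frame: x ahead of the robot, y to its left, z up, the work surface at z = 0. Lengths are in m, angles in rad, forces in N, time in s.
With the tool pointing down it reaches from about 0.35 to 0.9 m from the base axis. Payload 7.2 kg.
Tool frame: the origin (TCP) lies midway between the tips of the shut fingers; the grasp point (between the pads) lies 19 mm behind it; z points along the fingers, x is the direction in which the jaws open and shut, and the axes are right-handed (so a half turn about z gives the same grasp; the last joint's range is limited). The gripper opens to 88 mm and grips with 3 to 60 N. Pads are 20 mm wide; open, the fingers measure 115 mm over their backs; the gripper's body (75 mm by 178 mm) begins 61 mm behind the grasp point.
Start: joints at [-1.363, 0.411, -0.013, 1.596, 0.006, 1.134, -0.082], TCP at [0.17, 0.601, 0.187] pointing down, gripper open.
Joint ranges: [-2.95, 2.95], [-0.29, 1.99], [-1.47, 1.44], [0.14, 2.54], [-1.03, 4.17], [0.13, 1.85], [-2.86, 2.86]. Speed limits (rad/s): [2.39, 2.39, 3.01, 3.01, 3.14, 3.14, 3.14].

### API

Orientations are given as a unit quaternion [x, y, z, w].
In Python, from rig import * gives the robot as it stands. The module is installed in compiled form; this text tells all that it offers.
- The arm moves only by the tool jog_arm, never from a script. Its argument "deltas" is one flat list of numbers, 5 for each row, row after row: the closure in counts, from 0 (fully open) to 255 (shut), then the shift along the tool's x, y, z in m, then the turn about the tool's z in rad. A call has 1 to 12 rows; each row is the pose to reach, as a shift and turn from the pose commanded when the call began, along the tool's axes at that moment; what a row does not reach only later rows make up. A row lasts 1/12 s, in which the tool goes at most 41.7 mm and 7.16 degrees, less where a joint would pass 70% of its speed; a pose out of reach is approached as far as the arm can. A call with a gripper value outside its range is refused whole. The fingers move at their own pace and stop on an object; "newtons" is the grip in N (left out, the last holds). Time passes only in rows, so rows that repeat a pose let the fingers close. It gives the time, the measured TCP pose, the force and the opening at its end, in the units of the state.
- read_state(): the state, without advancing time (a new reading comes with each control period).
- capture(name): name is "scene" or "top" or "wrist"; returns the picture (420x560x3 uint8, blue, green, red); there is no depth.
- camera_params(name): a dict with "intrinsics" (3x3 intrinsics, pixels), "rvec" (rotation vector, rad) and "tvec" (3), from world to camera coordinates, as OpenCV has them; the wrist camera has in their place "T_tool_cam" (4x4, takes a point from camera to tool coordinates, whose origin is the TCP and whose axes are the tool frame's). Camera axes: x right, y down, z forward; pixel columns grow to the right and rows downward; lengths in m; the calibration is good to about 2 mm. A picture is of the moment at which its call begins: read the wrist's pose just before it. camera_params takes no time and is no camera call.
- finish_job(): hands the job in, once; it reports no verdict.
Trained networks look in the newest picture that a camera, given by its name, has taken for a name from the list of things; names that differ only in an ending like _2 or _b are one class to them, and where a whole thing is asked for, a point or a joint stands for the part that bears it (a point fixed in the world has none). Each returns a list of dicts, best first, with "score" (0 to 1); they miss things now and then, are a little off and sometimes report something else, mostly with a low value. They report only what shows in the picture. A call takes as long as a camera call.
- find_in(camera, target): "pixel" ([column, row] in pixels, amid what is visible of it).
The state is a dict: "t": time; "qpos": joint angles; "joint_vel": joint speeds; "effort": joint torques, N m; "tcp_pos": TCP position; "eef_rot": TCP orientation; "contact_force": force on the tool from outside, world axes, zero at the start; "wrist_torque": the same for the moment, N m; "gripper_width": opening from 0.0 (shut) to 1.0 (fully open).
Only numpy, scipy, OpenCV 4.12 (cv2) and the standard library are available. Lean on these libraries where they do the work, as an engineer would, in place of code of your own. Each camera call takes 0.05 s, during which the arm holds its last target. There are 200 camera calls.

## Working session

There is one attempt and no reset: what is moved stays moved. The work goes in short steps, Python scripts to look and compute and a tool call to move; the robot and the scene stay as the last step left them, time stands still between calls to the robot, and variables do not carry over. Pictures are saved under pics/ and viewed, about 8 in all and at most 12, crops included, and the job is handed in when it is done.

Besides the shell and the picture viewer there is one more tool, called after ">>>" by a JSON object that holds its "api" and its "payload". jog_arm: Moves the arm, as the interface text tells. Its arguments: {"type":"object","properties":{"deltas":{"type":"array","items":{"type":"number"}},"newtons":{"type":"number"}},"required":["deltas"]}

```bash
mkdir -p pics; cat > h.py <<'E'
from rig import *
import numpy as np, cv2
from scipy.spatial.transform import Rotation as R
def cam(name):
    p=camera_params(name); K=np.array(p["intrinsics"],float)
    if "rvec" in p:
        Rm=cv2.Rodrigues(np.array(p["rvec"],float))[0]; t=np.array(p["tvec"],float).ravel()
    else:
        s=read_state(); T=np.eye(4); T[:3,:3]=R.from_quat(s["eef_rot"]).as_matrix(); T[:3,3]=s["tcp_pos"]
        M=np.linalg.inv(T@np.array(p["T_tool_cam"])); Rm=M[:3,:3]; t=M[:3,3]
    return K,Rm,t
def ray(c,px,z):
    K,Rm,t=c; d=Rm.T@np.linalg.solve(K,[px[0],px[1],1]); o=-Rm.T@t
    return (o+d*(z-o[2])/d[2])[:2]
def proj(c,P):
    K,Rm,t=c; q=K@(Rm@np.array(P,float)+t); return q[:2]/q[2]
E
python3 - <<'E'
from h import *
s=read_state(); print({k:np.round(s[k],3) for k in("t","tcp_pos","eef_rot","contact_force","gripper_width")})
for n in("scene","top"):
    im=capture(n); cv2.imwrite(f"pics/{n}0.png",im); c=cam(n); print(n,"campos",np.round(-c[1].T@c[2],3), np.round(c[0],0).tolist())
print(np.round(camera_params("wrist")["T_tool_cam"],3).tolist())
c=cam("top")
for n,z in(("tall_canister",.3),("basket",.05),("soup_can",.1),("jam_jar",.1),("low_canister",.09),("pan",.13),("glass_jar",.12),("oil_bottle",.2),("pepper_mill",.2),("spice_tin",.08),("board",.012),("tomato_can",.11)):
    r=find_in("top",n)[:2]; print(n,[(np.round(x["pixel"]),round(x["score"],2),np.round(ray(c,x["pixel"],z),3)) for x in r])
E
```

```text
{'t': np.float64(0.0), 'tcp_pos': array([0.17 , 0.601, 0.186]), 'eef_rot': array([ 0.798,  0.603, -0.001,  0.001]), 'contact_force': array([-0.459,  0.677, -1.463]), 'gripper_width': np.float64(0.999)}
scene campos [0.962 0.575 1.115] [[462.0, 0.0, 285.0], [0.0, 462.0, 208.0], [0.0, 0.0, 1.0]]
top campos [ 0.428 -0.011  1.397] [[483.0, 0.0, 279.0], [0.0, 483.0, 207.0], [0.0, 0.0, 1.0]]
[[1.0, -0.0, 0.0, -0.0], [0.0, 0.958, 0.288, -0.08], [-0.0, -0.288, 0.958, -0.198], [0.0, 0.0, 0.0, 1.0]]
tall_canister [(array([157., 217.]), 0.55, array([0.504, 0.285]))]
basket [(array([276., 189.]), 0.89, array([0.598, 0.017]))]
soup_can [(array([270., 168.]), 0.76, array([0.65 , 0.031])), (array([293., 200.]), 0.31, array([ 0.56, -0.03]))]
jam_jar [(array([299., 176.]), 0.6, array([ 0.625, -0.045]))]
low_canister [(array([292., 200.]), 0.97, array([ 0.561, -0.026]))]
pan [(array([178., 212.]), 0.96, array([0.527, 0.275]))]
glass_jar []
oil_bottle [(array([428., 227.]), 0.74, array([ 0.482, -0.36 ]))]
pepper_mill [(array([371., 218.]), 0.61, array([ 0.505, -0.221]))]
spice_tin [(array([398., 210.]), 0.81, array([ 0.532, -0.314])), (array([293., 199.]), 0.56, array([ 0.565, -0.03 ]))]
board [(array([385., 224.]), 0.57, array([ 0.499, -0.293]))]
tomato_can [(array([266., 270.]), 0.8, array([0.375, 0.043]))]
```

```bash
python3 - <<'E'
import cv2
im=cv2.imread("pics/top0.png")
cv2.imwrite("pics/topc.png",cv2.resize(im[110:310,90:480],None,fx=2.05,fy=2.05,interpolation=cv2.INTER_CUBIC))
E
```

```text
(no output)
```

View pics/topc.png

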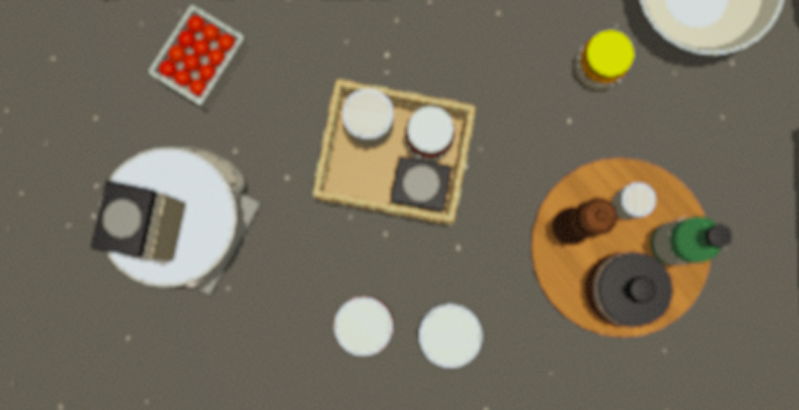

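View pics/scene0.png

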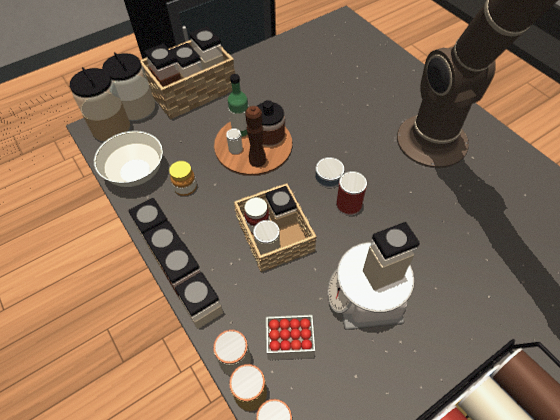

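The top crop shows the canister on the pan (lid at crop ~124,218) and the basket, with its free quarter at lower left (~350,165). It also shows the jar knob at ~(642,289), the bottle to its right and the mill at upper left. So basket x points roughly along world +y and the free corner is nearest the robot.

```bash
cat >> h.py <<'E'
def delta(P,yaw=None):
    "tool-frame shift and turn to reach world TCP P and tool-x yaw (deg, mod 180)"
    s=read_state(); M=R.from_quat(s["eef_rot"]).as_matrix(); y0=np.degrees(np.arctan2(M[1,0],M[0,0]))
    d=M.T@(np.array(P)-s["tcp_pos"]); tn=0 if yaw is None else -((yaw-y0+90)%180-90)
    print("t",round(s["t"],2),"tcp",np.round(s["tcp_pos"],4),"tilt",np.round(M[:,2],3),"yaw",round(y0,2),"F",np.round(s["contact_force"],1),"w",round(s["gripper_width"],3),"q7",round(s["qpos"][6],2))
    print(" -> shift",np.round(d,4),"turn rad",round(np.radians(tn),3))
def quad(c,pts,z):
    return np.array([ray(c,p,z) for p in pts])
E
python3 - <<'E'
from h import *
c=cam("top"); f=lambda L:[(90+a/2.05,110+b/2.05) for a,b in L]
b=quad(c,f([(337,80),(474,105),(453,222),(315,197)]),.08); ctr=b.mean(0)
ax=(b[0]+b[3]-b[1]-b[2]); print("basket",ctr,"yaw",np.degrees(np.arctan2(ax[1],ax[0])), np.linalg.norm(np.diff(b,axis=0),axis=1))
k=quad(c,f([(107,182),(155,186),(143,258),(92,250)]),.30); print("can",k.mean(0),np.linalg.norm(np.diff(k,axis=0),axis=1))
a=k[0]+k[3]-k[1]-k[2];l=k[0]+k[1]-k[2]-k[3];print("58dir",np.degrees(np.arctan2(a[1],a[0])),"80dir",np.degrees(np.arctan2(l[1],l[0])))
print("knob",quad(c,f([(642,289)]),.15),"lid",quad(c,f([(632,290)]),.116),"bottlecap",quad(c,f([(718,237)]),.232),"mill",quad(c,f([(598,217)]),.232),"pan",quad(c,f([(170,217)]),.13))
delta([k.mean(0)[0],k.mean(0)[1],.42],np.degrees(np.arctan2(a[1],a[0])))
E
```

```text
basket [ 0.60890508 -0.0007392 ] yaw 79.12527284911262 [0.18770624 0.160174   0.18714791]
can [0.5045729  0.29956008] [0.05421975 0.08121123 0.05786681]
58dir 82.7177125099161 80dir -10.021495641296081
knob [[ 0.42253758 -0.30889683]] lid [[ 0.42119362 -0.3042083 ]] bottlecap [[ 0.48293906 -0.37961104]] mill [[ 0.50743069 -0.24025079]] pan [[0.51846067 0.2885664 ]]
t 0.7 tcp [0.1702 0.6014 0.1868] tilt [ 0.  0. -1.] yaw 74.2 F [-0.2 -0.6  0. ] w 1.004 q7 -0.08
 -> shift [-0.1994  0.4039 -0.2332] turn rad -0.149
```

>>> {"api": "jog_arm", "payload": {"deltas": [0,0,0,-0.04,0,0,0,0,-0.08,0,0,0,0,-0.12,0,0,0,0,-0.16,0,0,0,0,-0.2,0,0,0,0,-0.233,0,0,-0.03,0.06,-0.233,-0.02,0,-0.05,0.09,-0.233,-0.04,0,-0.065,0.13,-0.233,-0.06,0,-0.08,0.165,-0.233,-0.08,0,-0.1,0.2,-0.233,-0.1,0,-0.12,0.24,-0.233,-0.12]}}

```text
t: 1.7
tcp_pos: [0.356, 0.4315, 0.42]
eef_rot: [0.76, 0.65, 0.0, -0.0]
contact_force: [0.3, 0.2, -0.5]
gripper_width: 1.001
```

```bash
python3 -c "
from h import *
delta([.5046,.2996,.42],82)"
```

```text
t 1.7 tcp [0.356  0.4315 0.42  ] tilt [ 0.     0.001 -1.   ] yaw 81.14 F [ 0.3  0.2 -0.5] w 1.001 q7 0.47
 -> shift [-0.1074  0.1672 -0.    ] turn rad -0.015
```

>>> {"api": "jog_arm", "payload": {"deltas": [0,-0.02,0.032,0,0,0,-0.04,0.065,0,0,0,-0.062,0.098,0,0,0,-0.085,0.132,0,0,0,-0.107,0.167,0,-0.015,0,-0.107,0.167,0,-0.015,0,-0.107,0.167,0,-0.015]}}

```text
t: 2.28
tcp_pos: [0.5049, 0.2991, 0.4196]
eef_rot: [0.757, 0.654, -0.0, 0.0]
contact_force: [-0.4, 0.1, -0.4]
gripper_width: 1.003
```

```bash
python3 - <<'E'
from h import *
delta([.5046,.2996,.42],82)
c=cam("wrist"); im=capture("wrist"); cv2.imwrite("pics/w1.png",im)
print(find_in("wrist","tall_canister")[:2],find_in("wrist","pan")[:2])
np.save("w1.npy",np.array([c[0],c[1],np.tile(c[2],(3,1))]))
E
```

```text
t 2.28 tcp [0.5049 0.2991 0.4196] tilt [ 0.    -0.001 -1.   ] yaw 81.62 F [-0.4  0.1 -0.4] w 1.003 q7 0.86
 -> shift [ 0.0005 -0.0004 -0.0004] turn rad -0.007
[{'pixel': [290.0, 190.6], 'score': 0.58}] [{'pixel': [258.0, 164.7], 'score': 0.94}, {'pixel': [102.1, 263.6], 'score': 0.64}]
```

View pics/w1.png

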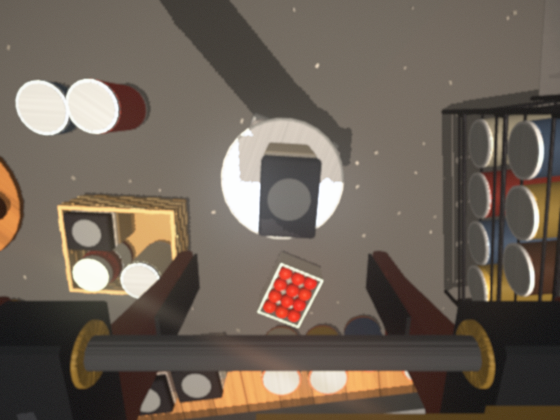

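```bash
python3 - <<'E'
from h import *
im=cv2.imread("pics/w1.png"); A=np.load("w1.npy"); c=(A[0],A[1],A[2][0])
x0,y0=235,125
cv2.imwrite("pics/w1c.png",cv2.resize(im[y0:y0+130,x0:x0+110],None,fx=4.5,fy=4.5,interpolation=cv2.INTER_CUBIC))
for L in ([(262,156),(320,156),(315,237),(260,234)],):
    k=quad(c,L,.30); print(k.mean(0),np.linalg.norm(np.diff(k,axis=0),axis=1))
E
```

```text
[0.50409216 0.30558018] [0.05363502 0.07982404 0.0546105 ]
```

View pics/w1c.png

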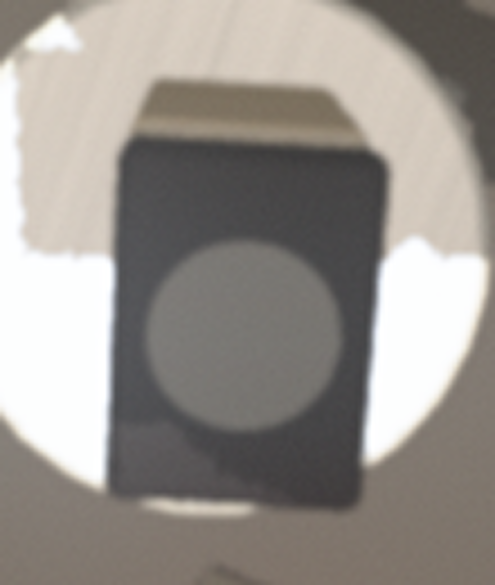

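```bash
python3 - <<'E'
from h import *
A=np.load("w1.npy"); c=(A[0],A[1],A[2][0])
k=quad(c,[(235+a/4.5,125+b/4.5) for a,b in [(119,138),(388,152),(361,510),(108,496)]],.30); m=k.mean(0); print(m,np.linalg.norm(np.diff(k,axis=0),axis=1))
d=k[1]+k[2]-k[0]-k[3]; l=k[2]+k[3]-k[0]-k[1]; ya=np.degrees(np.arctan2(d[1],d[0])); print(ya,np.degrees(np.arctan2(l[1],l[0])))
print(quad(c,[(235+245/4.5,125+335/4.5)],.30))
delta([*m,.249],ya)
E
```

```text
[0.50531404 0.30538773] [0.05543162 0.07871494 0.0558906 ]
78.45995768834243 -10.997549390772548
[[0.50639105 0.30548511]]
t 2.43 tcp [0.5022 0.3028 0.4197] tilt [-0.001  0.001 -1.   ] yaw 82.04 F [ 0.4 -0.1 -0.2] w 1.003 q7 0.86
 -> shift [0.0029 0.0028 0.1707] turn rad 0.063
```

>>> {"api": "jog_arm", "payload": {"deltas": [0,0.005,0.001,0,0.055,0,0.005,0.001,0.03,0.055,0,0.005,0.001,0.06,0.055,0,0.005,0.001,0.09,0.055,0,0.005,0.001,0.12,0.055,0,0.005,0.001,0.15,0.055,0,0.005,0.001,0.17,0.055,0,0.005,0.001,0.17,0.055]}}

```text
t: 3.1
tcp_pos: [0.5014, 0.3068, 0.2454]
eef_rot: [0.772, 0.636, -0.004, -0.0]
contact_force: [-0.8, -0.2, -0.7]
gripper_width: 0.997
```

>>> {"api": "jog_arm", "payload": {"deltas": [60,0,0,0,0,60,0,0,0,0,60,0,0,0,0,80,0,0,0,0,90,0,0,0,0,120,0,0,0,0,120,0,0,0,0,120,0,0,0,0,120,0,0,0,0,120,0,0,0,0], "newtons": 30}}

```text
t: 3.93
tcp_pos: [0.5052, 0.3064, 0.25]
eef_rot: [0.773, 0.635, 0.0, 0.0]
contact_force: [0.5, 0.4, 2.1]
gripper_width: 0.657
```

>>> {"api": "jog_arm", "payload": {"deltas": [120,0,0,-0.005,0,120,0,0,-0.015,0,120,0,0,-0.03,0,120,0,0,-0.05,0,120,0,0,-0.07,0,120,0,0,-0.09,0,120,0,0,-0.09,0,120,0,0,-0.09,0]}}

```text
t: 4.6
tcp_pos: [0.5048, 0.3064, 0.3398]
eef_rot: [0.773, 0.635, 0.0, -0.0]
contact_force: [0.2, -0.4, -7.8]
gripper_width: 0.659
```

```bash
python3 - <<'E'
from h import *
# free point, basket est
th=np.radians(79.1); c=np.array([.6089,-.0007]); X=np.array([np.cos(th),np.sin(th)]); Y=np.array([-X[1],X[0]])
f=c+.0425*X+.0368*Y; print(f)
delta([*f,.34],79.1-90)
E
```

```text
[0.58080048 0.04799196]
t 4.6 tcp [0.5048 0.3064 0.3398] tilt [ 0.  0. -1.] yaw 78.79 F [ 0.2 -0.4 -7.8] w 0.659 q7 0.8
 -> shift [-2.387e-01  1.248e-01 -2.000e-04] turn rad 1.565
```

>>> {"api": "jog_arm", "payload": {"deltas": [120,-0.01,0.015,0,0,120,-0.025,0.04,0,0,120,-0.045,0.065,0,0,120,-0.065,0.095,0,0,120,-0.085,0.125,0,0,120,-0.1,0.147,0,0,120,-0.107,0.159,0,0,120,-0.107,0.159,0,0,120,-0.107,0.159,0,0,120,-0.107,0.159,0,0]}}

```text
t: 5.43
tcp_pos: [0.6388, 0.1719, 0.3383]
eef_rot: [0.772, 0.635, -0.001, -0.001]
contact_force: [0.4, -0.0, -6.1]
gripper_width: 0.657
```

```bash
python3 - <<'E'
from h import *
c=cam("wrist"); im=capture("wrist"); np.save("w2.npy",np.array([c[0],c[1],np.tile(c[2],(3,1))]))
c2=cam("wrist"); print(c[2],c2[2]); cv2.imwrite("pics/w2.png",im)
for n,z in(("soup_can",.1),("jam_jar",.1),("low_canister",.09)):
    r=find_in("wrist",n)[:1]; print(n,[(np.round(x["pixel"]),round(x["score"],2),np.round(ray(c,x["pixel"],z),3)) for x in r])
cv2.imwrite("pics/w2c.png",cv2.resize(im[60:310,30:300],None,fx=2.4,fy=2.4,interpolation=cv2.INTER_CUBIC))
E
```

```text
[-0.29175852 -0.64634402  0.36711327] [-0.29181212 -0.64670007  0.36695147]
soup_can [(array([190., 206.]), 0.66, array([0.653, 0.044]))]
jam_jar [(array([132., 198.]), 0.89, array([ 0.627, -0.027]))]
low_canister [(array([127., 151.]), 0.65, array([ 0.568, -0.019]))]
```

View pics/w2c.png

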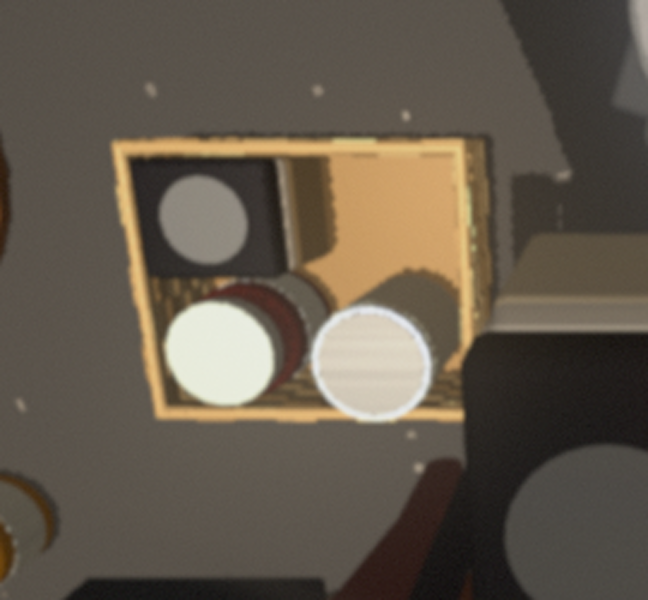

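```bash
python3 - <<'E'
from h import *
from scipy.optimize import least_squares
A=np.load("w2.npy"); c=(A[0],A[1],A[2][0])
px=lambda a,b:np.array([30+a/2.4,60+b/2.4])
# image: right=+x basket(world +y), up = -worldx = +y basket
obs=[(95,79,px(466,138)),(-95,79,px(112,143)),(-95,-79,px(157,420)),(89,73,px(458,155)),(-89,73,px(130,157))]
def w(p,x,y): 
    C,S=np.cos(p[2]),np.sin(p[2]); return [p[0]+(x*C-y*S)/1e3,p[1]+(x*S+y*C)/1e3,.08]
f=lambda p:np.concatenate([proj(c,w(p,x,y))-u for x,y,u in obs])
r=least_squares(f,[.609,0,1.38]); p=r.x; print("basket",np.round(p[:2],4),np.degrees(p[2]),"res px",np.round(r.fun,1))
print("from top cam residual:",[np.round(proj(cam("top"),w(p,*q)),1) for q in((95,-79),(-95,-79),(-95,79),(95,79))],[(90+a/2.05,110+b/2.05) for a,b in[(337,80),(474,105),(453,222),(315,197)]])
for n,u,z in(("soup",px(372,363),.106),("jam",px(220,353),.1),("low",px(207,215),.094)):
    q=ray(c,u,z)-p[:2]; C,S=np.cos(p[2]),np.sin(p[2]); print(n,np.round([q[0]*C+q[1]*S,-q[0]*S+q[1]*C],4))
F=w(p,42.5,36.8); print("free",F); delta([*F[:2],.34],np.degrees(p[2])-90)
E
```

```text
basket [0.6133 0.0042] 79.06660938660947 res px [ 0.4  1.6  0.6  0.1  1.3 -0.  -0.7 -0.7 -1.5 -1. ]
from top cam residual: [array([252.2, 147.9]), array([319.8, 160.2]), array([309.6, 216.4]), array([241.4, 203.8])] [(254.39024390243904, 149.02439024390245), (321.219512195122, 161.21951219512195), (310.9756097560976, 218.2926829268293), (243.65853658536588, 206.09756097560978)]
soup [ 0.0413 -0.037 ]
jam [-0.0441 -0.0326]
low [-0.0434  0.0421]
free [np.float64(0.5852150292394739), np.float64(0.05292435695004725), 0.08]
t 5.63 tcp [0.6393 0.1718 0.3397] tilt [-0.     0.001 -1.   ] yaw 78.9 F [ 0.5  0.4 -6.2] w 0.659 q7 1.14
 -> shift [-0.1271 -0.0302 -0.0003] turn rad 1.568
```

>>> {"api": "jog_arm", "payload": {"deltas": [120,-0.005,-0.001,0,0.06,120,-0.015,-0.004,0,0.18,120,-0.03,-0.008,0,0.3,120,-0.045,-0.011,0,0.42,120,-0.06,-0.015,0,0.54,120,-0.075,-0.019,0,0.66,120,-0.09,-0.022,0,0.78,120,-0.1,-0.025,0,0.9,120,-0.11,-0.027,0,1.02,120,-0.12,-0.03,0,1.14,120,-0.126,-0.032,0,1.25,120,-0.129,-0.032,0,1.35]}}

```text
t: 6.63
tcp_pos: [0.5828, 0.0496, 0.3404]
eef_rot: [1.0, 0.01, 0.0, -0.0]
contact_force: [0.2, -0.6, -6.2]
gripper_width: 0.659
```

>>> {"api": "jog_arm", "payload": {"deltas": [120,0,0,0,0.11,120,0,0,0,0.19,120,0,0,0,0.218,120,0,0,0,0.218,120,0,0,0,0.218,120,0,0,0,0.218]}}

```text
t: 7.13
tcp_pos: [0.5834, 0.0506, 0.3399]
eef_rot: [0.995, -0.095, 0.0, -0.0]
contact_force: [0.5, -0.4, -6.6]
gripper_width: 0.66
```

```bash
python3 - <<'E'
from h import *
delta([.583,.051,.34],-10.9)
im=capture("top"); c=cam("wrist"); iw=capture("wrist"); np.save("w3.npy",np.array([c[0],c[1],np.tile(c[2],(3,1))]))
delta([.583,.051,.34],-10.9)
cv2.imwrite("pics/top3r.png",im);cv2.imwrite("pics/w3.png",iw)
a=cv2.resize(im[130:250,210:340],None,fx=4.6,fy=4.6,interpolation=cv2.INTER_CUBIC)
cv2.imwrite("pics/top3.png",a)
E
```

```text
t 7.13 tcp [0.5834 0.0506 0.3399] tilt [ 0.  0. -1.] yaw -10.94 F [ 0.5 -0.4 -6.6] w 0.66 q7 -0.2
 -> shift [-0.0005 -0.0003 -0.0001] turn rad -0.001
t 7.23 tcp [0.5835 0.0503 0.3399] tilt [ 0.  0. -1.] yaw -11.0 F [-0.3 -0.5 -6.7] w 0.658 q7 -0.2
 -> shift [-0.0006 -0.0006 -0.0001] turn rad -0.002
```

View pics/top3.png

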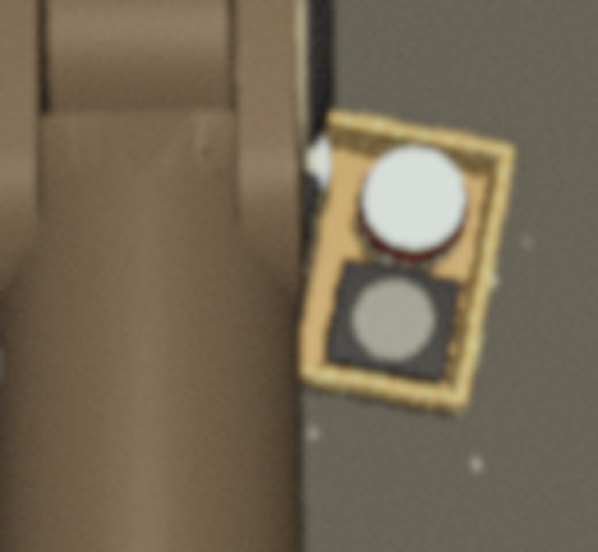

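View pics/w3.png

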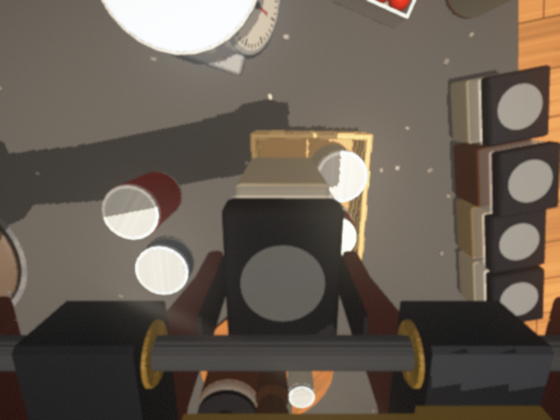

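```bash
python3 - <<'E'
import cv2
im=cv2.imread("pics/w3.png"); cv2.imwrite("pics/w3c.png",cv2.resize(im[115:275,215:395],None,fx=3.7,fy=3.7,interpolation=cv2.INTER_CUBIC))
E
```

```text
(no output)
```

View pics/w3c.png

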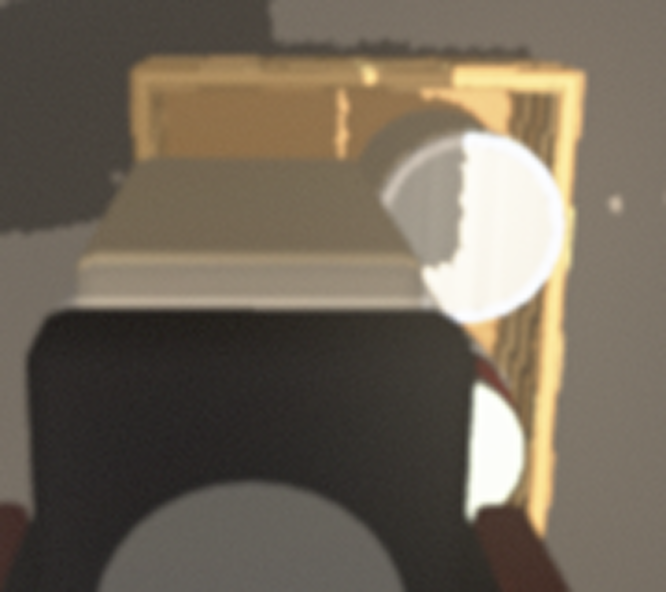

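```bash
python3 - <<'E'
from h import *
from scipy.optimize import least_squares
A=np.load("w3.npy"); c=(A[0],A[1],A[2][0])
px=lambda a,b:np.array([215+a/3.7,115+b/3.7])
obs=[(95,79,px(133,62)),(95,-79,px(585,68)),(89,73,px(152,88)),(89,-73,px(563,92))]
def w(p,x,y): 
    C,S=np.cos(p[2]),np.sin(p[2]); return [p[0]+(x*C-y*S)/1e3,p[1]+(x*S+y*C)/1e3,.08]
f=lambda p:np.concatenate([proj(c,w(p,x,y))-u for x,y,u in obs])
r=least_squares(f,[.609,0,1.38]); p=r.x; print("basket",np.round(p[:2],4),np.degrees(p[2]),np.round(r.fun,1)); print("free",w(p,42.5,36.8))
C,S=np.cos(p[2]),np.sin(p[2])
q=ray(c,px(545,535),.08)-p[:2]; print("edge y",-q[0]*S+q[1]*C)
q=ray(c,px(473,228),.106)-p[:2]; print("soup",q[0]*C+q[1]*S,-q[0]*S+q[1]*C)
# canister near-bottom edge
e=quad(c,[px(134,160),px(362,156)],.2185); print("edge",e,np.linalg.norm(e[1]-e[0])); m=e.mean(0); d=e[1]-e[0]
y=np.degrees(np.arctan2(d[1],d[0])); t=np.radians(79); ctr=m-.04*np.array([np.cos(t),np.sin(t)]); print("edge yaw",y,"canister centre",ctr)
E
```

```text
basket [0.6126 0.0019] 78.3711946665665 [ 0.6  1.1 -0.9  0.9  0.1 -1.2  0.1 -1. ]
free [np.float64(0.5850854909689628), np.float64(0.05092202267766847), 0.08]
edge y -0.0800117032574617
soup 0.04323352582286552 -0.0392107078065906
edge [[0.56216307 0.09353061]
 [0.61867832 0.08357623]] 0.05738521509666046
edge yaw -9.989395973425601 canister centre [0.58278833 0.04928833]
```

The crop shows the basket's +x rim corners at (133,62) and (585,68), and the canister's bottom edge at about y 158. Both wrist looks agree within 2 mm. I'll correct by about 2 mm and lower the canister under force watch.

>>> {"api": "jog_arm", "payload": {"deltas": [120,0.0015,-0.0015,0.01,0,120,0.0015,-0.0015,0.03,0,120,0.0015,-0.0015,0.05,0,120,0.0015,-0.0015,0.07,0,120,0.0015,-0.0015,0.09,0,120,0.0015,-0.0015,0.1,0,120,0.0015,-0.0015,0.11,0,120,0.0015,-0.0015,0.12,0,120,0.0015,-0.0015,0.13,0,120,0.0015,-0.0015,0.137,0,120,0.0015,-0.0015,0.144,0,120,0.0015,-0.0015,0.15,0]}}

```text
t: 8.23
tcp_pos: [0.5855, 0.0514, 0.1893]
eef_rot: [0.995, -0.096, 0.0, -0.0]
contact_force: [-0.2, -0.0, -6.1]
gripper_width: 0.657
```

>>> {"api": "jog_arm", "payload": {"deltas": [120,0,0,0.008,0,120,0,0,0.016,0,120,0,0,0.024,0,120,0,0,0.032,0,120,0,0,0.039,0,120,0,0,0.046,0,120,0,0,0.05,0,120,0,0,0.053,0,120,0,0,0.055,0,120,0,0,0.055,0]}}

```text
t: 9.07
tcp_pos: [0.5852, 0.0514, 0.1345]
eef_rot: [0.995, -0.096, -0.0, 0.0]
contact_force: [-0.4, -0.7, -5.5]
gripper_width: 0.659
```

Free of contact; now the last ~7 mm.

>>> {"api": "jog_arm", "payload": {"deltas": [120,0,0,0.001,0,120,0,0,0.002,0,120,0,0,0.003,0,120,0,0,0.004,0,120,0,0,0.005,0,120,0,0,0.005,0]}}

```text
t: 9.57
tcp_pos: [0.5854, 0.0516, 0.1299]
eef_rot: [0.995, -0.096, 0.0, -0.0]
contact_force: [0.5, 0.8, -4.8]
gripper_width: 0.659
```

>>> {"api": "jog_arm", "payload": {"deltas": [120,0,0,0.0005,0,120,0,0,0.001,0,120,0,0,0.0015,0,120,0,0,0.0015,0]}}

```text
t: 9.9
tcp_pos: [0.5857, 0.0523, 0.1296]
eef_rot: [0.995, -0.096, 0.0, -0.001]
contact_force: [-3.8, 2.4, 9.0]
gripper_width: 0.658
```

>>> {"api": "jog_arm", "payload": {"deltas": [120,0,0,-0.0007,0,80,0,0,-0.0007,0,60,0,0,-0.0007,0,30,0,0,-0.0007,0,0,0,0,-0.0007,0,0,0,0,-0.0007,0,0,0,0,-0.0007,0,0,0,0,-0.0007,0]}}

```text
t: 10.57
tcp_pos: [0.5854, 0.0512, 0.1289]
eef_rot: [0.995, -0.096, 0.0, 0.0]
contact_force: [0.2, -0.6, 0.3]
gripper_width: 1.003
```

>>> {"api": "jog_arm", "payload": {"deltas": [0,0,0,-0.01,0,0,0,0,-0.025,0,0,0,0,-0.05,0,0,0,0,-0.085,0,0,0,0,-0.12,0,0,0,0,-0.16,0,0,0,0,-0.2,0,0,0,0,-0.23,0,0,0,0,-0.25,0,0,0,0,-0.25,0]}}

```text
t: 11.4
tcp_pos: [0.5869, 0.0508, 0.3846]
eef_rot: [0.995, -0.097, 0.004, -0.001]
contact_force: [0.0, -0.4, 0.7]
gripper_width: 1.003
```

```bash
python3 - <<'E'
from h import *
delta([.42,-.306,.42],-10)
c=cam("wrist"); im=capture("wrist"); np.save("w4.npy",np.array([c[0],c[1],np.tile(c[2],(3,1))])); cv2.imwrite("pics/w4.png",im)
cv2.imwrite("pics/w4c.png",cv2.resize(im[90:290,180:400],None,fx=2.8,fy=2.8,interpolation=cv2.INTER_CUBIC))
E
```

```text
t 11.4 tcp [0.5869 0.0508 0.3846] tilt [ 0.008  0.002 -1.   ] yaw -11.09 F [ 0.  -0.4  0.7] w 1.003 q7 -0.21
 -> shift [-0.0949  0.3821 -0.0373] turn rad -0.019
```

View pics/w4c.png

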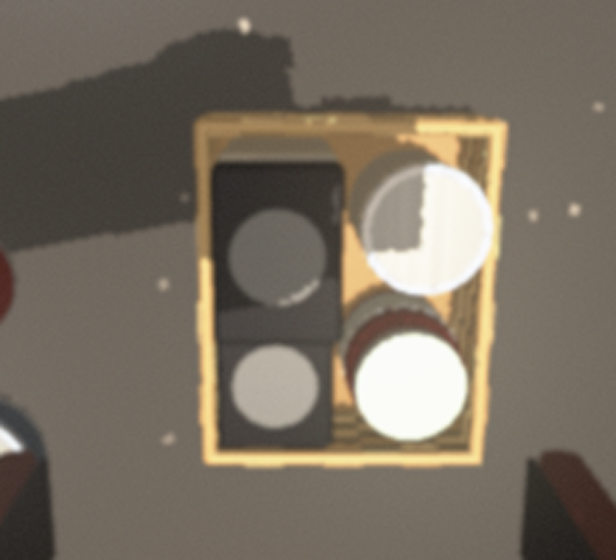

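Viewed: the canister stands upright in its corner, with gaps on all sides. Next is the jar. The bottle lies at about −50° from it and the mill at about +39°, so the gripper's wide axis goes at about −5°.

>>> {"api": "jog_arm", "payload": {"deltas": [0,-0.006,0.025,0,0,0,-0.015,0.06,0,-0.02,0,-0.024,0.1,0,-0.04,0,-0.033,0.14,0,-0.06,0,-0.042,0.18,0,-0.08,0,-0.051,0.215,0,-0.105,0,-0.06,0.25,0,-0.105,0,-0.069,0.29,0,-0.105,0,-0.077,0.325,0.01,-0.105,0,-0.084,0.355,0.02,-0.105,0,-0.088,0.372,0.025,-0.105,0,-0.0905,0.381,0.025,-0.105]}}

```text
t: 12.45
tcp_pos: [0.4206, -0.3072, 0.3524]
eef_rot: [0.999, -0.046, -0.001, -0.0]
contact_force: [-1.0, -0.0, -0.2]
gripper_width: 0.995
```

>>> {"api": "jog_arm", "payload": {"deltas": [0,0,0,0,0,0,0,0,0,0,0,0,0,0,0]}}

```text
t: 12.7
tcp_pos: [0.4245, -0.3037, 0.3539]
eef_rot: [0.999, -0.043, -0.0, -0.0]
contact_force: [0.4, 0.7, -0.2]
gripper_width: 1.003
```

```bash
python3 - <<'E'
from h import *
delta([.424,-.306,.36],-5)
c=cam("wrist"); im=capture("wrist"); np.save("w5.npy",np.array([c[0],c[1],np.tile(c[2],(3,1))])); cv2.imwrite("pics/w5.png",im)
for n,z in(("jar_knob",.152),("glass_jar",.116),("oil_bottle",.232),("pepper_mill",.232)):
    r=find_in("wrist",n)[:1]; print(n,[(np.round(x["pixel"]),round(x["score"],2),np.round(ray(c,x["pixel"],z),3)) for x in r])
E
```

```text
t 12.7 tcp [ 0.4245 -0.3037  0.3539] tilt [-0.  0. -1.] yaw -4.91 F [ 0.4  0.7 -0.2] w 1.003 q7 0.58
 -> shift [-0.0003  0.0023 -0.0061] turn rad 0.002
jar_knob [(array([284., 173.]), 0.56, array([ 0.427, -0.293]))]
glass_jar [(array([282., 175.]), 0.73, array([ 0.425, -0.301]))]
oil_bottle [(array([338., 231.]), 0.89, array([ 0.477, -0.342]))]
pepper_mill [(array([357., 121.]), 0.62, array([ 0.497, -0.238]))]
```

View pics/w5.png

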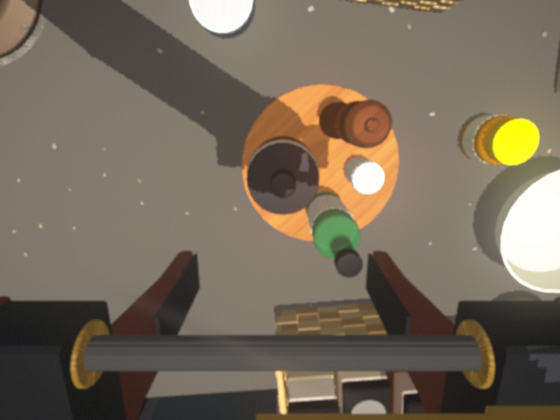

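The view shows the knob top at (283,184), the lid at (284,176), the bottle cap at (348,263) and the mill head at (371,126).

```bash
python3 - <<'E'
from h import *
A=np.load("w5.npy"); c=(A[0],A[1],A[2][0])
im=cv2.imread("pics/w5.png"); cv2.imwrite("pics/w5c.png",cv2.resize(im[125:285,230:410],None,fx=3.7,fy=3.7,interpolation=cv2.INTER_CUBIC))
k=ray(c,(283,184),.152);b=ray(c,(348,263),.232);m=ray(c,(371,126),.232); print("knob",k,"lid",ray(c,(284,177),.116),"bottle",b,"mill",m)
for v in(b-k,m-k): print(np.linalg.norm(v),np.degrees(np.arctan2(v[1],v[0])))
E
```

```text
knob [ 0.42500952 -0.30621138] lid [ 0.42658294 -0.30444328] bottle [ 0.48536666 -0.3775778 ] mill [ 0.51036059 -0.24354873]
0.09346737414814361 -49.77759854710692
0.10588396190909367 36.285195899197475
```

View pics/w5c.png

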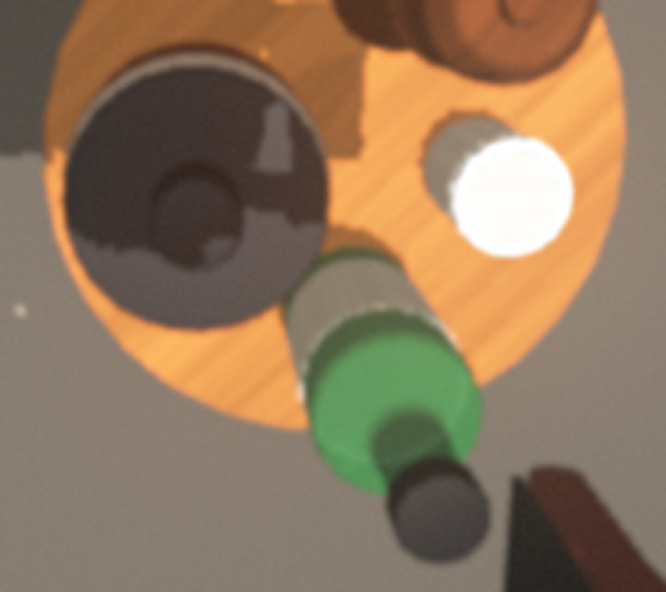

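>>> {"api": "jog_arm", "payload": {"deltas": [0,0.001,0.0022,0.02,0.037,0,0.001,0.0022,0.05,0.037,0,0.001,0.0022,0.08,0.037,0,0.001,0.0022,0.11,0.037,0,0.001,0.0022,0.135,0.037,0,0.001,0.0022,0.155,0.037,0,0.001,0.0022,0.17,0.037,0,0.001,0.0022,0.18,0.037,0,0.001,0.0022,0.19,0.037,0,0.001,0.0022,0.195,0.037,0,0.001,0.0022,0.195,0.037]}}

```text
t: 13.87
tcp_pos: [0.4241, -0.3072, 0.1583]
eef_rot: [0.998, -0.062, -0.0, -0.0]
contact_force: [-0.8, -0.2, 0.4]
gripper_width: 0.998
```

```bash
python3 -c "
from h import *
delta([.4255,-.306,.1225],-7)"
```

```text
t 13.87 tcp [ 0.4241 -0.3072  0.1583] tilt [-0.001  0.    -1.   ] yaw -7.15 F [-0.8 -0.2  0.4] w 0.998 q7 0.7
 -> shift [ 0.0012 -0.0014  0.0358] turn rad -0.003
```

>>> {"api": "jog_arm", "payload": {"deltas": [0,0.0006,0,0.008,0,0,0.0006,0,0.016,0,0,0.0006,0,0.024,0,0,0.0006,0,0.03,0,0,0.0006,0,0.034,0,0,0.0006,0,0.036,0,0,0.0006,0,0.036,0]}}

```text
t: 14.45
tcp_pos: [0.4246, -0.3075, 0.1225]
eef_rot: [0.998, -0.063, -0.0, -0.0]
contact_force: [0.3, -0.2, -0.0]
gripper_width: 0.998
```

>>> {"api": "jog_arm", "payload": {"deltas": [100,0,0,0,0,130,0,0,0,0,140,0,0,0,0,150,0,0,0,0,160,0,0,0,0,170,0,0,0,0,200,0,0,0,0,200,0,0,0,0,200,0,0,0,0,200,0,0,0,0], "newtons": 45}}

```text
t: 15.28
tcp_pos: [0.4248, -0.3076, 0.1229]
eef_rot: [0.998, -0.062, 0.0, -0.0]
contact_force: [0.1, -0.1, -0.0]
gripper_width: 0.278
```

>>> {"api": "jog_arm", "payload": {"deltas": [200,0,0,0,0,200,0,0,0,0,200,0,0,0,0]}}

```text
t: 15.53
tcp_pos: [0.4248, -0.3076, 0.1229]
eef_rot: [0.998, -0.062, 0.0, -0.0]
contact_force: [-0.4, -0.1, 0.0]
gripper_width: 0.214
```

```bash
python3 - <<'E'
from h import *
delta([.4255,-.306,.1225],-7)
c=cam("wrist"); im=capture("wrist"); np.save("w6.npy",np.array([c[0],c[1],np.tile(c[2],(3,1))])); cv2.imwrite("pics/w6.png",im)
print([np.round(find_in("wrist",n)[0]["pixel"]) if find_in("wrist",n) else None for n in("jar_knob","glass_jar")])
M=c[1].T; s=read_state(); T=R.from_quat(s["eef_rot"]).as_matrix()
for d in((0,0,-.019),(0,0,0),(0,-.05,.006),(0,.05,.006),(-.0475,0,.006),(.0475,0,.006),(0,-.016,-.03),(0,.016,-.03)):print(d,np.round(proj(c,s["tcp_pos"]+T@np.array(d))))
E
```

```text
t 15.53 tcp [ 0.4248 -0.3076  0.1229] tilt [ 0.  0. -1.] yaw -7.16 F [-0.4 -0.1  0. ] w 0.214 q7 0.74
 -> shift [ 0.0005 -0.0017  0.0004] turn rad -0.003
[array([282., 222.]), array([283., 224.])]
(0, 0, -0.019) [283. 257.]
(0, 0, 0) [283. 245.]
(0, -0.05, 0.006) [283. 163.]
(0, 0.05, 0.006) [283. 310.]
(-0.0475, 0, 0.006) [209. 241.]
(0.0475, 0, 0.006) [357. 241.]
(0, -0.016, -0.03) [283. 238.]
(0, 0.016, -0.03) [283. 292.]
```

```bash
python3 - <<'E'
from h import *
im=cv2.imread("pics/w6.png"); s=capture("scene"); t=capture("top"); cv2.imwrite("pics/scene6.png",s); cv2.imwrite("pics/top6.png",t)
out=np.zeros((560,796,3),np.uint8)
a=cv2.resize(im[130:330,180:380],(500,500),interpolation=cv2.INTER_CUBIC); out[:500,:500]=a
out[:288,504:794]=cv2.resize(s[70:186,205:322],(290,288),interpolation=cv2.INTER_CUBIC)
out[292:552,504:794]=cv2.resize(t[170:274,340:456],(290,260),interpolation=cv2.INTER_CUBIC)
cv2.imwrite("pics/m6.png",out)
E
```

```text
(no output)
```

View pics/m6.png

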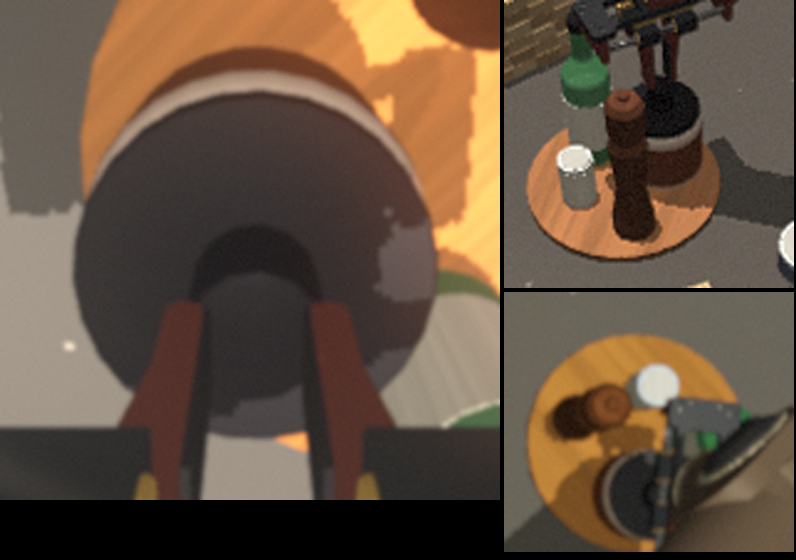

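```bash
python3 - <<'E'
from h import *
c=cam("scene"); s=read_state(); T=R.from_quat(s["eef_rot"]).as_matrix(); p=np.array(s["tcp_pos"])
toc=lambda u:np.round([504+(u[0]-205)*2.48,(u[1]-70)*2.48])
for z in(0,-.015,-.03,-.045): print(z,[toc(proj(c,p+T@np.array([x,0,z]))) for x in(-.0095,.0095)])
for z in(.116,.152): print("knob",z,toc(proj(c,[.4255,-.3065,z])), toc(proj(c,[.4255,-.3065-.0475,z])),toc(proj(c,[.4255,-.3065+.0475,z])))
w=cam("wrist"); im=cv2.imread("pics/w6.png").astype(int)
# wrist profile across fingers (rows 240..262): reddish-ness
for r in range(238,266,4): print(r,''.join('R' if v[2]-v[0]>25 else '.' for v in im[r,235:335]))
# scene reddish finger map around
sc=cv2.imread("pics/scene6.png").astype(int)
for r in range(78,122,2): print(r,''.join('R' if v[2]-v[0]>22 else ('k' if v.sum()<110 else '.') for v in sc[r,245:300]))
E
```

```text
0 [array([668.,  97.]), array([654., 102.])]
-0.015 [array([668.,  88.]), array([654.,  93.])]
-0.03 [array([667.,  79.]), array([653.,  84.])]
-0.045 [array([667.,  69.]), array([653.,  75.])]
knob 0.116 [661. 105.] [640.  83.] [683. 128.]
knob 0.152 [660.  83.] [639.  60.] [683. 106.]
238 ....................................................................................................
242 ....................................................................................................
246 ....................................................................................................
250 ....................................................................................................
254 ...........RRRRRRRRRRRRRRR...........................................RRRRRRRRRRRRRRRR...............
258 ..........RRRRRRRRRRRRRRRR...........................................RRRRRRRRRRRRRRRRR..............
262 .........RRRRRRRRRRRRRRRR.............................................RRRRRRRRRRRRRRRRR.............
78 ......kkkkkkkkkk.RRRRR..RkkRRkkkkkkkkk.................
80 .....kkkkkkkRRR
[... 531 characters left out ...]
.kRRR.....kkkR..........................
100 ................RRRRk....kkkR..........................
102 .................kRRkkkkkkkkR..........................
104 ...............kkkRRRkkkkkkkkkkkk......................
106 ....RRRRRRRRRkkkkkkkkkkkkkkkkkkkkkkk...................
108 ..RRRRRRRRRRRRRkkkkkkkkkkkkkkkkkkkkkk..................
110 .RRRRRRRRRRRRRRRkkkkkkkkkkkkkkkkkkkkkk.................
112 RRRRRRRRRRRRRRRRRkkkkkkkkkkkkkkkkkkkkkk................
114 RRRRRRRRRRRRRRRRRkkkkkkkkkkkkkkkkkkkkkk................
116 .RRRRRRRRRRRRRRkkkkkkkkkkkkkkkkkkkkkkk.R...............
118 .kRkRRRRRRRRRkkRkkkkkkkkkkkkkkkkkkkkk.RR...............
120 .RRkkkkkRkRkkRkRRkkkkkkkkkkkkkkkkkkk.RR................
```

Viewed (picture 12): the closed fingers are centred on the knob. Both the wrist and scene cameras put their visible tips about 30 mm behind the reported TCP, just above the knob's top, so they closed over nothing. I'll open and go lower in small steps under force watch.

>>> {"api": "jog_arm", "payload": {"deltas": [0,0,0,0,0,0,0,0,0,0,0,0,0,0,0,0,0,0,0,0,0,0,0,0,0,0,0,0,0,0,0,0,0,0.002,0,0,0,0,0.004,0,0,0,0,0.005,0,0,0,0,0.005,0]}}

```text
t: 16.72
tcp_pos: [0.4246, -0.3075, 0.1176]
eef_rot: [0.998, -0.062, -0.0, -0.0]
contact_force: [0.1, 0.4, -0.1]
gripper_width: 0.934
```

>>> {"api": "jog_arm", "payload": {"deltas": [0,0,0,0.001,0,0,0,0,0.002,0,0,0,0,0.003,0,0,0,0,0.003,0]}}

```text
t: 17.05
tcp_pos: [0.4247, -0.3075, 0.1147]
eef_rot: [0.998, -0.062, -0.0, -0.0]
contact_force: [-0.8, -0.0, 1.1]
gripper_width: 1.001
```

>>> {"api": "jog_arm", "payload": {"deltas": [0,0,0,0.0005,0,0,0,0,0.001,0,0,0,0,0.0015,0,0,0,0,0.002,0,0,0,0,0.002,0]}}

```text
t: 17.47
tcp_pos: [0.4248, -0.3076, 0.1128]
eef_rot: [0.998, -0.062, -0.0, -0.0]
contact_force: [0.9, -0.5, -0.3]
gripper_width: 1.0
```

>>> {"api": "jog_arm", "payload": {"deltas": [0,0,0,0.0005,0,0,0,0,0.001,0,0,0,0,0.0015,0,0,0,0,0.002,0,0,0,0,0.002,0]}}

```text
t: 17.88
tcp_pos: [0.4248, -0.3075, 0.1108]
eef_rot: [0.998, -0.062, -0.0, -0.0]
contact_force: [-0.4, 0.2, 0.7]
gripper_width: 1.001
```

>>> {"api": "jog_arm", "payload": {"deltas": [0,0,0,0.001,0,0,0,0,0.002,0,0,0,0,0.003,0,0,0,0,0.004,0,0,0,0,0.005,0,0,0,0,0.006,0,0,0,0,0.006,0]}}

```text
t: 18.47
tcp_pos: [0.4247, -0.3075, 0.1047]
eef_rot: [0.998, -0.062, -0.0, -0.0]
contact_force: [-0.4, 0.3, 0.4]
gripper_width: 1.0
```

>>> {"api": "jog_arm", "payload": {"deltas": [0,0,0,0.001,0,0,0,0,0.002,0,0,0,0,0.003,0,0,0,0,0.004,0,0,0,0,0.005,0,0,0,0,0.006,0,0,0,0,0.006,0]}}

```text
t: 19.05
tcp_pos: [0.4247, -0.3075, 0.0987]
eef_rot: [0.998, -0.062, -0.0, -0.0]
contact_force: [0.1, -0.8, -0.1]
gripper_width: 1.001
```

>>> {"api": "jog_arm", "payload": {"deltas": [100,0,0,0,0,130,0,0,0,0,140,0,0,0,0,150,0,0,0,0,160,0,0,0,0,170,0,0,0,0,200,0,0,0,0,200,0,0,0,0,200,0,0,0,0,200,0,0,0,0,200,0,0,0,0,200,0,0,0,0], "newtons": 45}}

```text
t: 20.05
tcp_pos: [0.4246, -0.3076, 0.0989]
eef_rot: [0.998, -0.062, -0.0, -0.0]
contact_force: [-1.2, 0.2, -0.5]
gripper_width: 0.354
```

>>> {"api": "jog_arm", "payload": {"deltas": [200,0,0,0,0,200,0,0,0,0,200,0,0,-0.003,0,200,0,0,-0.006,0,200,0,0,-0.01,0,200,0,0,-0.015,0,200,0,0,-0.02,0,200,0,0,-0.02,0]}}

```text
t: 20.72
tcp_pos: [0.4253, -0.308, 0.12]
eef_rot: [0.998, -0.063, 0.001, 0.0]
contact_force: [0.9, -0.6, -6.5]
gripper_width: 0.357
```

```bash
python3 - <<'E'
from h import *
delta([.4246,-.3076,.33],-7)
w=cam("wrist"); im=capture("wrist").astype(int); cv2.imwrite("pics/w7.png",im)
for r in range(226,300,6): print(r,''.join('R' if v[2]-v[0]>25 else ('k' if v.sum()<130 else '.') for v in im[r,235:335]))
E
```

```text
t 20.72 tcp [ 0.4253 -0.308   0.12  ] tilt [ 0.001 -0.001 -1.   ] yaw -7.17 F [ 0.9 -0.6 -6.5] w 0.357 q7 0.74
 -> shift [-5.0e-04 -2.0e-04 -2.1e-01] turn rad -0.003
226 ....................................................................................................
232 ....................................................................................................
238 ...............................kkkkkkkkkkkkkkkkkkkkkkkkkkkkkkkkkk...................................
244 .........................kkkkkkkkkkkkkkkkkkkkkkkkkkkkkkkkkkkkkkkkkkkkkk.............................
250 .....................kkkkkkkkkkkkkkkkkkkkkkkkkkkkkkkkkkkkkkkkkkkkkkkkkkkkk............RRRRR.........
256 RRRRRRRRRRRRRR.kkk.kkkkkkkkkkkkkkkkkkkkkkkkkkkkkkkkkkkkkkkkkkkkkkkkkkkkkkkkk..kk.RRRRRRRRRRRRRRRRR..
262 RRRRRRRRRRRRR.kkkkkkkkkkkkkkkkk..................................kkkkkkkkkkkkkkkkkRRRRRRRRRRRRRRRRRR
268 RRRRRRRRRRR.kkkkkkkkkkkk................................................kkkkkkkkkkk.RRRRRRRRRRRRRRRR
274 RRRRRRRRRR.kkkkkkkkk.......................................................kkkkkkkkk.RRRRRRRRRRRRRRR
280 RRRRRRRR.kkkkkkkk.............................................................kkkkkkkk.RRRRRRRRRRRRR
286 RRRRRRR.kkkkkkkkk.............................................................kkkkkkkkk.RRRRRRRRRRRR
292 RRRRR..kkkkkkkkkk.............................................................kkkkkkkkkkk.RRRRRRRRRR
298 RRRR.kkkkkkkkkkkk...............................................................kkkkkkkkkk.RRRRRRRRR[ WARN:0@0.816] global loadsave.cpp:1063 imwrite_ Unsupported depth image for selected encoder is fallbacked to CV_8U.
```

>>> {"api": "jog_arm", "payload": {"deltas": [200,0,0,-0.01,0,200,0,0,-0.025,0,200,0,0,-0.045,0,200,0,0,-0.07,0,200,0,0,-0.095,0,200,0,0,-0.12,0,200,0,0,-0.145,0,200,0,0,-0.17,0,200,0,0,-0.19,0,200,0,0,-0.205,0,200,0,0,-0.215,0,200,0,0,-0.22,0]}}

```text
t: 21.77
tcp_pos: [0.4248, -0.308, 0.3404]
eef_rot: [0.998, -0.063, 0.001, 0.0]
contact_force: [0.5, -0.8, -7.3]
gripper_width: 0.353
```

```bash
python3 - <<'E'
from h import *
delta([.52,.29,.34],-7)
im=capture("top"); c=cam("top"); g=im.min(2); x0,y0=120,160; s=g[y0:270,x0:240]
for th in(150,180,200):
    m=(s>th).astype(np.uint8); n,l,st,ce=cv2.connectedComponentsWithStats(m); i=1+st[1:,4].argmax()
    cs=max(cv2.findContours((l==i).astype(np.uint8),0,1)[0],key=cv2.contourArea); h=cv2.convexHull(cs)
    e=cv2.fitEllipse(h); u=(e[0][0]+x0,e[0][1]+y0); print(th,st[i],np.round(e[0],1),np.round(e[1],1),np.round(u,1),"world",np.round(ray(c,u,.135),4))
for r in range(0,110,4): print(y0+r,''.join('#' if v>180 else('+' if v>140 else '.') for v in s[r]))
E
```

```text
t 21.77 tcp [ 0.4248 -0.308   0.3404] tilt [ 0.002 -0.    -1.   ] yaw -7.19 F [ 0.5 -0.8 -7.3] w 0.353 q7 0.56
 -> shift [ 1.960e-02 -6.052e-01  4.000e-04] turn rad -0.003
150 [  17   22   68   68 3647] [50.4 55.2] [67.3 68.9] [170.4 215.2] world [0.5199 0.2941]
180 [  17   22   67   67 3499] [50.2 55.2] [65.9 67.2] [170.2 215.2] world [0.5199 0.2945]
200 [  18   23   66   65 3371] [50.2 55.3] [64.8 66. ] [170.2 215.3] world [0.5197 0.2946]
160 ..................................................................++....................................................
164 ........................................................................................................................
168 ........................................................................................................................
172 ........................................................................................................................
176 ........................................................................................................................
180 ..........................
[... 2144 characters left out ...]
###########+++++++++.......................................................
252 ........................................................................................................................
256 ........................................................................................................................
260 ........................................................................................................................
264 ........................................................................................................................
268 ........................................................................................................................
```

>>> {"api": "jog_arm", "payload": {"deltas": [200,0.001,-0.012,0,0,200,0.002,-0.035,0,0,200,0.004,-0.07,0,0,200,0.006,-0.11,0,0,200,0.008,-0.15,0,0,200,0.01,-0.19,0,0,200,0.012,-0.23,0,0,200,0.014,-0.27,0,0,200,0.016,-0.31,0,0,200,0.018,-0.35,0,0,200,0.02,-0.39,0,0,200,0.022,-0.425,0,0]}}

```text
t: 22.82
tcp_pos: [0.4989, 0.1142, 0.3377]
eef_rot: [0.998, -0.062, -0.001, 0.0]
contact_force: [-0.1, -0.4, -5.8]
gripper_width: 0.353
```

>>> {"api": "jog_arm", "payload": {"deltas": [200,0.001,-0.03,0,0,200,0.002,-0.05,0,0,200,0.002,-0.06,0,0,200,0.002,-0.06,0,0,200,0.002,-0.06,0,0,200,0.002,-0.06,0,0]}}

```text
t: 23.32
tcp_pos: [0.5091, 0.1681, 0.3388]
eef_rot: [0.998, -0.064, -0.0, 0.001]
contact_force: [0.0, -0.4, -6.4]
gripper_width: 0.354
```

```bash
cat > pan.py <<'E'
from h import *
delta([.522,.297,.34],-7)
c=cam("wrist"); im=capture("wrist"); cv2.imwrite("pics/w8.png",im); g=im.min(2)
print(find_in("wrist","pan")[:1])
for r in range(0,200,6): print(r,''.join('#' if v>180 else('+' if v>140 else '.') for v in g[r,170:400:2]))
for th in(150,190):
    m=(g[:200]>th).astype(np.uint8); n,l,st,ce=cv2.connectedComponentsWithStats(m); i=1+st[1:,4].argmax()
    cs=max(cv2.findContours((l==i).astype(np.uint8),0,1)[0],key=cv2.contourArea); h=cv2.convexHull(cs)
    W=np.array([ray(c,p,.135) for p in h[:,0] if p[1]>2]); A=np.c_[2*W,np.ones(len(W))]; s=np.linalg.lstsq(A,(W**2).sum(1),rcond=None)[0]
    rad=np.sqrt(s[2]+s[0]**2+s[1]**2); print(th,st[i],"centre",s[:2],"r",rad, "res mm",np.round(1e3*(np.linalg.norm(W-s[:2],axis=1)-rad).std(),2))
E
python3 pan.py
```

```text
t 23.32 tcp [0.5091 0.1681 0.3388] tilt [-0.    -0.001 -1.   ] yaw -7.32 F [ 0.  -0.4 -6.4] w 0.354 q7 -0.46
 -> shift [-0.0036 -0.1295 -0.0014] turn rad -0.006
[{'pixel': [274.0, 67.7], 'score': 0.57}]
0 ........................#############################################################+.............................
6 ......................+################################################################+...........................
12 ....................#####################################################################..........................
18 ..................+########################################################################........................
24 .................+##########################################################################.......................
30 ................+############################################################################......................
36 ...............+##############################################################################.....................
42 ..............+################################################
[... 2665 characters left out ...]
..................
180 ...................................................................................................................
186 ...................................................................................................................
192 ...................................................................................................................
198 ...................................................................................................................
150 [  197     0   164   145 20061] centre [0.52171546 0.29724092] r 0.08852529526157131 res mm 1.45
190 [  198     0   162   141 17286] centre [0.52109199 0.29528999] r 0.08750714998614634 res mm 0.19
```

>>> {"api": "jog_arm", "payload": {"deltas": [200,0,-0.015,0,0,200,-0.001,-0.045,0,0,200,-0.002,-0.08,0,0,200,-0.003,-0.108,0,0,200,-0.0036,-0.122,0.01,0,200,-0.0036,-0.128,0.025,0,200,-0.0036,-0.128,0.045,0,200,-0.0036,-0.128,0.065,0,200,-0.0036,-0.128,0.08,0,200,-0.0036,-0.128,0.092,0,200,-0.0036,-0.128,0.1,0,200,-0.0036,-0.128,0.1,0]}}

```text
t: 24.42
tcp_pos: [0.5207, 0.2971, 0.2371]
eef_rot: [0.998, -0.063, -0.001, 0.001]
contact_force: [-0.1, 0.3, -7.1]
gripper_width: 0.352
```

>>> {"api": "jog_arm", "payload": {"deltas": [200,0,0,0.002,0,200,0,0,0.005,0,200,0,0,0.008,0,200,0,0,0.01,0,200,0,0,0.012,0,200,0,0,0.013,0,200,0,0,0.013,0,200,0,0,0.013,0]}}

```text
t: 25.08
tcp_pos: [0.5215, 0.2981, 0.226]
eef_rot: [0.998, -0.062, 0.0, -0.0]
contact_force: [-0.2, -0.1, -6.5]
gripper_width: 0.358
```

```bash
python3 -c "
from h import *
delta([.5215,.2955,.2148],-7)"
```

```text
t 25.08 tcp [0.5215 0.2981 0.226 ] tilt [ 0.  0. -1.] yaw -7.16 F [-0.2 -0.1 -6.5] w 0.358 q7 -0.6
 -> shift [0.0003 0.0026 0.0112] turn rad -0.003
```

>>> {"api": "jog_arm", "payload": {"deltas": [200,0,0.001,0,0,200,0,0.0015,0.001,0,200,0,0.0015,0.002,0,200,0,0.0015,0.003,0,200,0,0.0015,0.004,0,200,0,0.0015,0.005,0,200,0,0.0015,0.006,0,200,0,0.0015,0.007,0,200,0,0.0015,0.007,0]}}

```text
t: 25.83
tcp_pos: [0.5213, 0.2967, 0.219]
eef_rot: [0.998, -0.062, 0.0, -0.0]
contact_force: [-0.8, 0.5, -3.7]
gripper_width: 0.352
```

>>> {"api": "jog_arm", "payload": {"deltas": [200,0,0,0.0005,0,200,0,0,0.001,0,200,0,0,0.0015,0,200,0,0,0.002,0,200,0,0,0.002,0]}}

```text
t: 26.25
tcp_pos: [0.5213, 0.2967, 0.2171]
eef_rot: [0.998, -0.062, 0.0, -0.0]
contact_force: [-1.6, -0.4, -2.2]
gripper_width: 0.354
```

>>> {"api": "jog_arm", "payload": {"deltas": [200,0,0,0.0005,0,200,0,0,0.001,0,200,0,0,0.0015,0,200,0,0,0.002,0,200,0,0,0.0023,0,200,0,0,0.0023,0,200,0,0,0.0023,0]}}

```text
t: 26.83
tcp_pos: [0.5213, 0.2966, 0.2148]
eef_rot: [0.998, -0.062, 0.0, -0.0]
contact_force: [-2.7, -0.3, 0.2]
gripper_width: 0.353
```

>>> {"api": "jog_arm", "payload": {"deltas": [160,0,0,0,0,150,0,0,0,0,130,0,0,0,0,90,0,0,0,0,40,0,0,0,0,0,0,0,0,0,0,0,0,0,0,0,0,0,0,0,0,0,0,0,0]}}

```text
t: 27.58
tcp_pos: [0.5213, 0.2966, 0.2147]
eef_rot: [0.998, -0.062, 0.0, -0.0]
contact_force: [-0.8, -0.2, 0.6]
gripper_width: 0.905
```

>>> {"api": "jog_arm", "payload": {"deltas": [0,0,0,-0.005,0,0,0,0,-0.015,0,0,0,0,-0.03,0,0,0,0,-0.055,0,0,0,0,-0.085,0,0,0,0,-0.12,0,0,0,0,-0.15,0,0,0,0,-0.17,0,0,0,0,-0.18,0,0,0,0,-0.18,0,0,0,0,-0.18,0,0,0,0,-0.18,0]}}

```text
t: 28.58
tcp_pos: [0.5207, 0.2964, 0.3931]
eef_rot: [0.998, -0.062, -0.001, 0.001]
contact_force: [0.1, 0.1, -0.2]
gripper_width: 1.0
```

```bash
python3 - <<'E'
from h import *
delta([.5213,.2966,.39],-7)
c=cam("wrist"); im=capture("wrist"); cv2.imwrite("pics/w9.png",im)
for n,z in(("glass_jar",.24),("jar_knob",.262),("tall_canister",.176)):
    r=find_in("wrist",n)[:1]; print(n,[(np.round(x["pixel"]),round(x["score"],2),np.round(ray(c,x["pixel"],z),3)) for x in r])
# lid dark blob on white pan
g=im.max(2)
for r in range(60,290,7): print(r,''.join('#' if v>170 else('k' if v<75 else '.') for v in g[r,180:390:2]))
E
```

```text
t 28.58 tcp [0.5207 0.2964 0.3931] tilt [-0.002 -0.001 -1.   ] yaw -7.16 F [ 0.1  0.1 -0.2] w 1.0 q7 -0.62
 -> shift [ 0.0005 -0.0003  0.0031] turn rad -0.003
glass_jar [(array([282., 183.]), 0.81, array([0.521, 0.304]))]
jar_knob [(array([283., 181.]), 0.83, array([0.523, 0.31 ]))]
tall_canister [(array([341., 308.]), 0.7, array([0.578, 0.107]))]
60 .........................................................................................................
67 .........................................................................................................
74 ..................................................#...........##.........................................
81 .........................................................................................................
88 .........................................................................................................
95 .........................................................................................................
102 ............................................................................................
[... 2173 characters left out ...]
........................................
249 .........................................................................................................
256 kkkkkkkkk......................................................................................kk....k...
263 kkkkkkkkk.....................................................................................kkkkkk...kk
270 kkkkkkkkk.....................................................................................kkkkkkkk...
277 kkkkkkkkkk..........................................................#################.........kkkkkkkkkkk
284 kkkkkkkkkk.........................................................###........................kkkkkkkkkkk
```

```bash
python3 - <<'E'
from h import *
c=cam("wrist")
print("lid",ray(c,(282.5,186),.2315),"pan",ray(c,(285,171.5),.128))
im=capture("scene"); b=cv2.imread("pics/scene0.png"); cs=cam("scene")
d=cv2.absdiff(im,b).max(2)>40
for n,P in dict(tomato=(.378,.045,.1),tuna=(.37,-.045,.04),punnet=(.72,.24,.05),mill=(.51,-.243,.2),bottle=(.485,-.378,.2),spice=(.54,-.31,.08),soup=(.65,.04,.1)).items():
    u=proj(cs,P).astype(int); print(n,u,d[u[1]-8:u[1]+9,u[0]-8:u[0]+9].mean().round(2))
for n in("tall_canister","glass_jar"): print(n,find_in("scene",n)[:1])
print("expected px",proj(cs,(.585,.051,.09)),proj(cs,(.522,.296,.18)),"canister-top",proj(cs,(.585,.051,.176)))
delta([.52,.297,.39])
E
```

```text
lid [0.52118433 0.29965489] pan [0.5244569  0.29763527]
tomato [353 183] 0.03
tuna [334 175] 0.0
punnet [292 314] 0.0
mill [254 115] 0.1
bottle [236  85] 0.0
spice [236 135] 0.0
soup [270 231] 0.0
tall_canister [{'pixel': [232.5, 141.3], 'score': 0.66}]
glass_jar [{'pixel': [379.7, 264.6], 'score': 0.57}]
expected px [293.28874104 223.95183161] [379.10556767 264.65472455] canister-top [293.52684519 205.32783085]
t 28.93 tcp [0.5212 0.2966 0.3942] tilt [-0.001 -0.    -1.   ] yaw -7.16 F [0.3 0.4 0.6] w 1.0 q7 -0.62
 -> shift [-0.0012 -0.0003  0.0042] turn rad 0.0
```

```bash
python3 -c "
from rig import *
print(finish_job())"
```

```text
the job is handed in; nothing more can be done
None
```

The canister is in the free corner of the basket and the glass jar is standing on the empty pan. I handed the job in at about 29 s with the gripper open and clear of everything.

- **Canister:** I gripped it across the 58 mm side and lowered it until it touched the floor. Contact came at about the expected height, with a 9 N push at most. The wrist picture afterwards showed it upright with gaps all round.
- **Jar:** I lifted it by the knob and lowered it onto the spring until the pan carried its full weight, at about 7 mm of sink, then let go. The last look put the lid about 4 mm from the pan's centre. The network's position for it in the scene picture was also within a pixel of where I expected it.
- **Other things:** comparing scene pictures, the tomato and tuna cans, punnet, bottle, spice tin and soup can showed next to no change where I sampled them. At the mill 10% of the pixels differed, probably shadow or the jar having gone from beside it. I did not check the honey jar or jam jar at the end.

**What failed or disagreed:**
- **First jar grasp:** it closed on nothing. The cameras showed the finger tips about 30 mm behind the reported TCP, just above the knob. I went 24 mm lower in small steps and the second grasp held.
- **Cameras:** the top and wrist cameras differed by up to 7 mm on the basket. I used mainly the wrist.
- **Last canister check:** in the final scene picture the network reported the tall canister at the spice tin, and I took that as a mistake. I had no pictures left to view, so its placing rests on the earlier wrist picture.

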